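# Feed the block battery through the tester's guide channel with the push stick

## Task

A block battery waits just inside the mouth of the battery tester's guide channel. Pick up the wooden push stick by its handle and use it to feed the battery along the channel, under the clear guard, until it is home against the black end stop. Keep the gripper itself off the battery, then draw the stick out of the channel and lay it flat on the desk.

Things in the scene. Friction and masses are not known exactly. Their poses are not given: they have to be found in the camera images.
- stick_handle (a point): Centre of the loose push stick's handle: an upright brown wooden block 50 mm long (x), 18 mm wide (y), its top 55 mm above the stick's flat underside; this point is 35 mm above the underside, which lies on the desk at the start. Axes: x along the stick to its tip, z up. Grasp across the 18 mm. The stick (0.12 kg) balances 20 mm ahead of here.
- stick_tip (a point): Centre of the push stick's tip face: the dark rubber end of the pale wooden bar, 18 mm wide and 14 mm high, that runs forward from under the handle. 185 mm ahead of the handle's centre, 7 mm above the underside. Same axes as the handle.
- battery_centre (a point): Middle of the loose 9 V block battery (black and tan, 26 x 50 x 17 mm with its terminals, 0.05 kg) that lies on the desk between the channel's walls; this point is 9 mm above the desk. y is its long axis, along the channel; its terminals (-y end) lead, facing the stop, and each end is 25 mm from this point. At the start its rear end is 12 to 30 mm inside the mouth.
- channel_mouth (a point): Middle of the mouth of the fixed guide channel, at desk height; x points inwards along the channel, z up. Its two aluminium walls are 34 mm apart, 22 mm high, without a floor (things slide on the desk). Flared plates, up to 50 mm apart, reach 25 mm out before the mouth. A clear guard covers it from 68 to 124 mm inside; underside 36 mm, top 43 mm above the desk.
- channel_stop (a point): Foot of the black end stop's face, mid-channel, at desk height, 168 mm inside the mouth; same axes. The stop is rigid, 30 mm high, 72 mm wide. With the battery home its terminals touch this face and its middle is 25 mm short of it.
Things that resemble listed ones, but are neither listed nor needed, are in the scene too. Of the things that look like the part that bears battery_centre, the largest one is meant.

How it is judged:
By the outcome, as a careful person would: the job done as asked, in the order asked, and still so for the second after the job is handed in, with the robot touching nothing.
It also fails if it takes over 40 s, if anything falls off the work surface, if the arm or the gripper's body presses on something with over 40 N, if the wrist force passes 120 N, or if a joint passes its speed limit or range.

## Robot

A 7-joint arm with a two-finger parallel gripper is mounted at the origin on a cart in front of the work surface, level with it; the furniture and walls round the work are solid. World frame = base frame: x ahead of the robot, y to its left, z up, the work surface at z = 0. Lengths are in m, angles in rad, forces in N, time in s.
With the tool pointing down it reaches from about 0.4 to 0.875 m from the base axis. Payload 4.4 kg.
Tool frame: the origin (TCP) lies on the centre line of the jaws, within the pads' length; the fingertips stand 17 mm ahead of it and the grasp point (between the pads) lies 2 mm behind it (robot.tip_reach is the z of the fingertips in the tool frame, in m); z points along the fingers, y is the line along which they close (so a half turn about z gives the same grasp; the last joint's range is limited). The gripper opens to 85 mm and grips with 20 to 120 N. Pads are 22 mm wide; open, the fingers measure 114 mm over their backs; the gripper's body (76 mm by 85 mm) begins 54 mm behind the grasp point. The pads swing forward as they close: fully open they stand 13 mm farther back than shut.
Start: joints at [1.18, 0.628, 0.038, 1.517, -0.027, 0.996, -0.02], TCP at [0.207, -0.616, 0.248] pointing down, gripper open.
Joint ranges: [-3.06, 3.06], [-0.37, 2.12], [-1.25, 1.32], [0.18, 2.47], [-1.1, 4.24], [0.23, 1.98], [-2.94, 2.94]. Speed limits (rad/s): [2.57, 2.57, 3.14, 3.14, 3.14, 3.14, 3.14].

## Interface

Orientations are given as a unit quaternion [w, x, y, z].
In Python, from plant import robot gives the robot as it stands.
- The arm moves only by the shell command python3 -m creep 'ROWS' [FORCE]. ROWS is JSON, a list of rows, each a list of 7 numbers: the shift along the world's x, y, z normalised to -1 to 1, where 1 is 20 cm, then the turn, a rotation vector about the world's x, y, z normalised to -1 to 1, where 1 is 90 degrees, then the opening, from -1 (shut) to 1 (fully open). A call has 1 to 8 rows; each row is the pose to reach, as a shift and turn from the pose commanded when the call began; what a row does not reach only later rows make up. A row lasts 1/10 s, in which the tool goes at most 50 mm and 8.59 degrees, less where a joint would pass 70% of its speed; a pose out of reach is approached as far as the arm can. A call with a number of a shift or a turn outside -1 to 1 is refused whole. A call with a gripper value outside its range is refused whole. The fingers move at their own pace and stop on an object; FORCE is the grip in N (left out, the last holds). Time passes only in rows, so rows that repeat a pose let the fingers close. It gives the time, the measured TCP pose, the force, the opening and the grip force at its end, in the units of the state.
- robot.get_obs(): the state, without advancing time (a new reading comes with each control period).
- robot.snapshot(name): name is "scene" or "top" or "wrist"; returns a dict with "pixels" (480x640x3 uint8, red, green, blue), "K" (3x3 intrinsics, pixels), "world_from_camera" (4x4, takes a point from camera to world coordinates). Camera axes: x right, y up, looking along -z (the intrinsics and any distortion apply to the point x, -y, -z); pixel columns grow to the right and rows downward; lengths in m; the calibration is good to about 2 mm. A picture is of the moment at which its call begins. There is no depth.
- robot.finish_job(): hands the job in; it is judged then, once.
The state is a dict: "t": time; "joint_pos": joint angles; "joint_velocities": joint speeds; "effort": joint torques, N m; "ee_pos": TCP position; "orientation": TCP orientation; "force": force on the tool from outside, world axes, zero at the start; "moment": the same for the moment, N m; "grip_width": finger opening in m; "gripper_force": force on a finger pad.
Only numpy, scipy, OpenCV 4.12 (cv2) and the standard library are available. Lean on these libraries where they do the work, as an engineer would, in place of code of your own. Each camera call takes 0.05 s, during which the arm holds its last target. There are 200 camera calls.

## Working session

There is one attempt and no reset: what is moved stays moved. The work goes in short steps, Python scripts to look and compute and a shell command to move; the robot and the scene stay as the last step left them, time stands still between calls to the robot, and variables do not carry over. Pictures are saved under pics/ and viewed, at most 10 in all, crops included, and the job is handed in when it is done.

```bash
ls; mkdir -p pics; cat > h.py <<'E'
import numpy as np, cv2
from plant import robot
def snap(n,f):
    s=robot.snapshot(n); cv2.imwrite('pics/'+f+'.png',cv2.cvtColor(s['pixels'],cv2.COLOR_RGB2BGR))
    np.savez('pics/'+f+'.npz',**{k:s[k] for k in('K','world_from_camera')},dist=np.array(s.get('dist',[]))); return s
def pix2w(f,u,v,z):
    d=np.load('pics/'+f+'.npz'); K=d['K'];T=d['world_from_camera']
    r=np.linalg.inv(K)@[u,v,1]; r=T[:3,:3]@[r[0],-r[1],-r[2]]; o=T[:3,3]
    return o+r*(z-o[2])/r[2]
def w2pix(f,p):
    d=np.load('pics/'+f+'.npz'); K=d['K'];T=d['world_from_camera']
    c=T[:3,:3].T@(np.array(p)-T[:3,3]); q=K@[c[0],-c[1],-c[2]]; return q[:2]/q[2]
E
python3 - <<'E'
from h import *
for n in('top','scene'):
    s=snap(n,n); print(s.keys(),s['K'],s['world_from_camera'].round(3))
o=robot.get_obs();print(o)
E
```

```text
pics
dict_keys(['pixels', 'K', 'world_from_camera']) [[540.47312209   0.         309.22724401]
 [  0.         540.47312209 231.54930104]
 [  0.           0.           1.        ]] [[ 0.004  0.988 -0.156  0.344]
 [-1.     0.004  0.003 -0.063]
 [ 0.004  0.156  0.988  1.057]
 [ 0.     0.     0.     1.   ]]
dict_keys(['pixels', 'K', 'world_from_camera']) [[450.51282927   0.         323.88793922]
 [  0.         450.51282927 242.91639927]
 [  0.           0.           1.        ]] [[-0.885  0.153 -0.441  0.127]
 [-0.466 -0.344  0.815  0.615]
 [-0.027  0.926  0.376  0.388]
 [ 0.     0.     0.     1.   ]]
{'t': 0.1, 'joint_pos': array([ 1.18019737,  0.62925754,  0.03843985,  1.51824969, -0.02699283,
        0.99629212, -0.01999612]), 'joint_velocities': array([ 0.00094307,  0.00022711,  0.00053396, -0.00178064, -0.00101258,
        0.0011959 ,  0.00031516]), 'effort': array([ 3.47849025e-03, -5.64515555e+01,  1.23062868e+00, -1.93969095e+01,
        1.13313028e-02,  5.38032793e-03,  1.17889510e-05]), 'ee_pos': array([ 0.2072917 , -0.61551239,  0.24748425]), 'orientation': array([-8.31676120e-04,  9.86840826e-01,  1.61692522e-01, -1.46335340e-04]), 'force': array([ 0.13513434, -0.38368385, -0.0289851 ]), 'moment': array([-0.05576938,  0.01330512, -0.00437743]), 'gripper_force': 0.0, 'grip_width': 0.0853938839833301}
```

View pics/top.png

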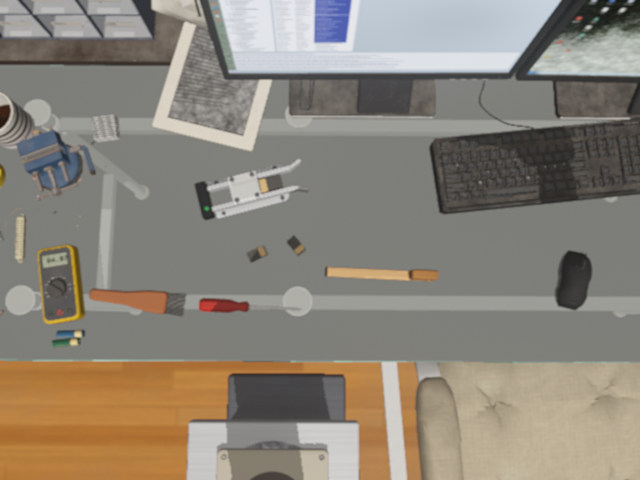

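View pics/scene.png

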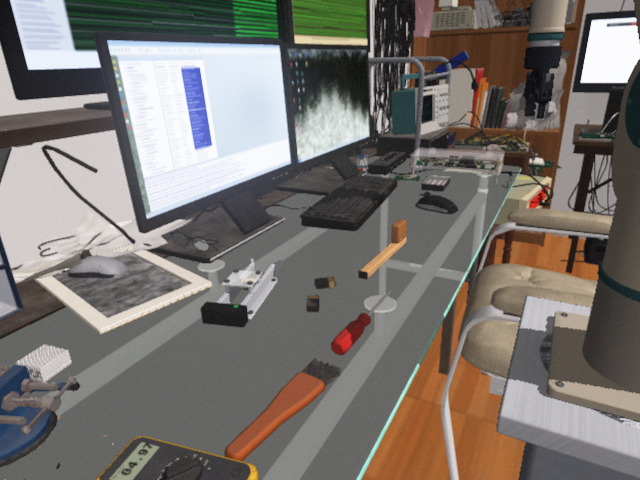

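The top view shows the stick with its tip near (328,272) and its handle near (424,275). The channel's stop is near (205,200) and its mouth near (290,182). There are three battery-like things, at (270,184), (257,253) and (296,245). The one in the channel at (270,184) fits the description, since it lies between the walls and looks the largest. I'll confirm that in an enlarged crop.

```bash
python3 - <<'E'
import cv2
a=cv2.imread('pics/top.png')
c=a[150:290,190:450]
cv2.imwrite('pics/c1.png',cv2.resize(c,None,fx=3,fy=3,interpolation=cv2.INTER_CUBIC))
E
```

```text
(no output)
```

View pics/c1.png

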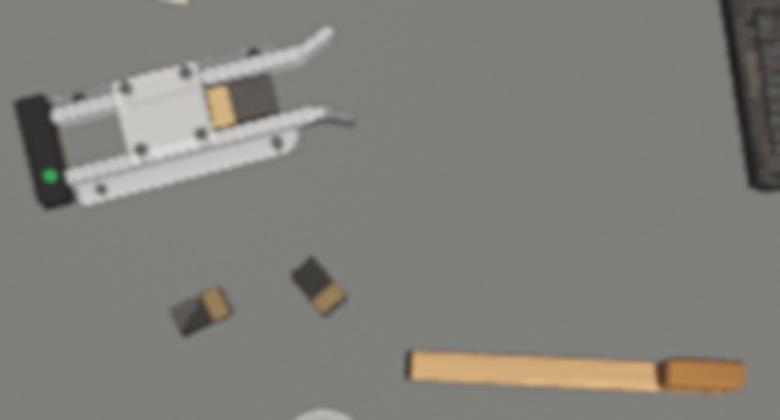

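The crop shows the battery in the channel (about crop (240,100)) clearly larger than the two decoys, so it is the one meant. Its tan end leads toward the stop. Next I'll measure the channel and the stick.

```bash
python3 - <<'E'
from h import *
P=lambda x,y,z: pix2w('top',190+x/3,150+y/3,z)
pts=dict(mU=(302,53,.022),mL=(317,112,.022),sU=(52,115,.022),sL=(66,177,.022),stopTU=(47,97,.03),stopTL=(70,193,.03),batR=(275,97,.017),tip=(409,365,.014),tipbot=(406,365,.007),hT_front=(662,375,.055),hT_back=(746,375,.055))
for k,v in pts.items(): pts[k]=P(*v); print(k,pts[k].round(4))
m=(pts['mU']+pts['mL'])/2; s=(pts['sU']+pts['sL'])/2
print('mouth',m,'stop',s,np.linalg.norm(m-s),np.degrees(np.arctan2(*(s-m)[[1,0]])))
h=(pts['hT_front']+pts['hT_back'])/2; t=pts['tip']
print('handle',h,'len',np.linalg.norm((t-h)[:2]),np.degrees(np.arctan2(*(t-h)[[1,0]])))
R=cv2.Rodrigues(np.zeros(3))[0]
from scipy.spatial.transform import Rotation as Ro
q=robot.get_obs()['orientation']; print(Ro.from_quat(np.roll(q,-1)).as_matrix().round(3))
E
```

```text
mU [ 0.6357 -0.0289  0.022 ]
mL [ 0.5959 -0.0391  0.022 ]
sU [0.5931 0.1343 0.022 ]
sL [0.5518 0.1238 0.022 ]
stopTU [0.6031 0.1364 0.03  ]
stopTL [0.5397 0.1195 0.03  ]
batR [ 0.6071 -0.0112  0.017 ]
tip [ 0.431  -0.0994  0.014 ]
tipbot [ 0.4315 -0.0977  0.007 ]
hT_front [ 0.422  -0.2545  0.055 ]
hT_back [ 0.4222 -0.3065  0.055 ]
mouth [ 0.61579208 -0.03398395  0.022     ] stop [0.57240985 0.12905532 0.022     ] 0.16871224296339674 104.90027335042433
handle [ 0.42210297 -0.28046772  0.055     ] len 0.18126598526706414 87.19602804817796
[[ 0.948  0.319 -0.001]
 [ 0.319 -0.948  0.002]
 [-0.    -0.002 -1.   ]]
```

```bash
R='[0.9,0.9,-0.2,0,0,0.76,1]'; python3 -m creep '[[0.9,0.9,-0.2,0,0,0.76,1],[0.9,0.9,-0.2,0,0,0.76,1],[0.9,0.9,-0.2,0,0,0.76,1],[0.9,0.9,-0.2,0,0,0.76,1],[0.9,0.9,-0.2,0,0,0.76,1],[0.9,0.9,-0.2,0,0,0.76,1],[0.9,0.9,-0.2,0,0,0.76,1],[0.9,0.9,-0.2,0,0,0.76,1]]' 60
```

```text
t: 0.9
ee_pos: [0.3878, -0.4351, 0.2079]
orientation: [-0.001, 0.723, 0.691, -0.0]
force: [-0.8, -0.5, 0.2]
grip_width: 0.0853
gripper_force: 0.0
```

```bash
python3 -m creep '[[0.17,0.775,-0.24,0,0,0,1],[0.17,0.775,-0.24,0,0,0,1],[0.17,0.775,-0.24,0,0,0,1],[0.17,0.775,-0.24,0,0,0,1],[0.17,0.775,-0.24,0,0,0,1],[0.17,0.775,-0.24,0,0,0,1]]'
python3 - <<'E'
from h import *
snap('wrist','w1')
for p in [(.4221,-.2804,.055),(.431,-.0985,.014)]: print(w2pix('w1',p))
E
```

```text
t: 1.5
ee_pos: [0.4214, -0.2818, 0.1603]
orientation: [0.0, 0.725, 0.688, -0.0]
force: [1.0, -0.3, 0.4]
grip_width: 0.0855
gripper_force: 0.0
[322.75779731 238.31249739]
[322.02181881 -38.36813512]
```

View pics/w1.png

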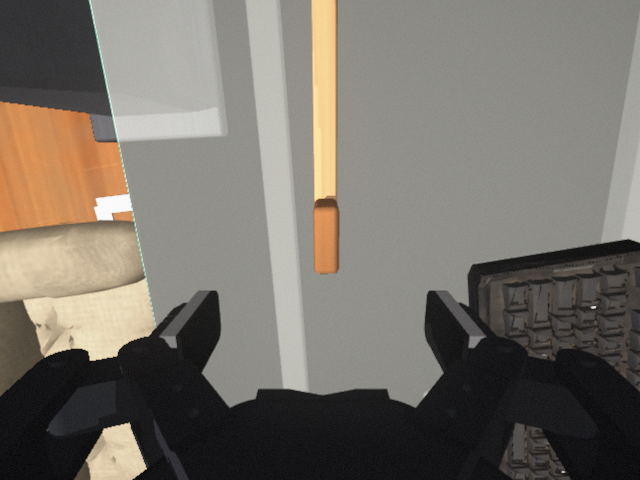

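The handle top is at about (326,238) against a predicted (323,238), so x is roughly 2.5 mm more than estimated. The keyboard lies behind and to the right, clear of the fingers. I'll descend now.

```bash
python3 -m creep '[[0.015,0,-0.2,0,0,0,1],[0.015,0,-0.4,0,0,0,1],[0.015,0,-0.55,0,0,0,1],[0.015,0,-0.63,0,0,0,1],[0.015,0,-0.63,0,0,0,1],[0.015,0,-0.63,0,0,0,1]]'
python3 -m creep '[[0,0,0,0,0,0,-1],[0,0,0,0,0,0,-1],[0,0,0,0,0,0,-1],[0,0,0,0,0,0,-1],[0,0,0,0,0,0,-1],[0,0,0,0,0,0,-1],[0,0,0,0,0,0,-1],[0,0,0,0,0,0,-1]]' 60
```

```text
t: 2.15
ee_pos: [0.4244, -0.2825, 0.0346]
orientation: [0.0, 0.726, 0.688, -0.0]
force: [-0.2, -0.1, 0.0]
grip_width: 0.0853
gripper_force: 0.0
t: 2.95
ee_pos: [0.4247, -0.2812, 0.0348]
orientation: [0.0, 0.725, 0.688, 0.0]
force: [-0.9, 0.2, 5.7]
grip_width: 0.0173
gripper_force: 58.9
```

```bash
python3 -m creep '[[0,0,0.15,0,0,0,-1],[0.1,0.02,0.3,0,0,0.05,-1],[0.3,0.05,0.3,0,0,0.1,-1],[0.5,0.1,0.3,0,0,0.2,-1],[0.6,0.14,0.3,0,0,0.2,-1],[0.6,0.14,0.3,0,0,0.2,-1]]'
python3 -m creep '[[0.2,0.05,0,0,0,0,-1],[0.4,0.1,0,0,0,0,-1],[0.6,0.15,0,0,0,0,-1],[0.6,0.15,0,0,0,0,-1],[0.6,0.15,0,0,0,0,-1]]'
python3 - <<'E'
from h import *
s=snap('top','t2');a=cv2.imread('pics/t2.png')[130:240,180:440]
cv2.imwrite('pics/c2.png',cv2.resize(a,None,fx=3,fy=3,interpolation=cv2.INTER_CUBIC))
E
```

```text
t: 3.55
ee_pos: [0.5483, -0.2502, 0.0943]
orientation: [0.001, 0.607, 0.795, 0.002]
force: [-0.1, 0.1, -1.7]
grip_width: 0.0174
gripper_force: 58.9
t: 4.05
ee_pos: [0.6635, -0.2225, 0.0932]
orientation: [-0.001, 0.608, 0.794, -0.001]
force: [-1.4, 0.2, -1.8]
grip_width: 0.0175
gripper_force: 59.2
```

View pics/c2.png

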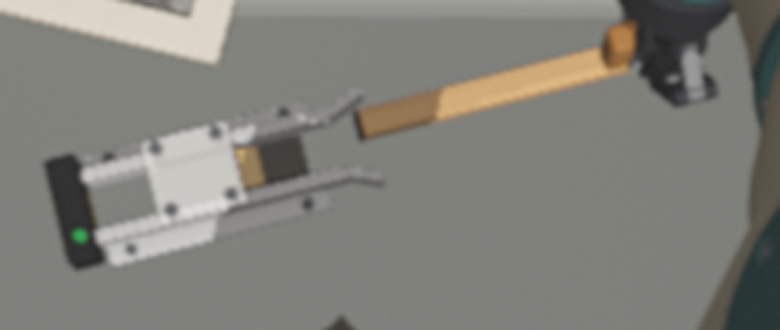

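The stick is held level, with its tip at crop (361,124), just before the mouth and parallel to the channel. The battery's rear is at (305,155) and has not moved.

```bash
python3 - <<'E'
from h import *
P=lambda x,y,z: pix2w('t2',180+x/3,130+y/3,z)
t=P(362,124,.0725); b=P(305,155,.017); k=(P(325,122,.022)+P(344,174,.022))/2
sc=(P(97,172,.022)+P(110,234,.022))/2
print(t,b,k,sc)
m=np.array([.6158,-.034]);d=np.array([np.cos(np.radians(104.9)),np.sin(np.radians(104.9))]);n=np.array([-d[1],d[0]])
for p in(t,b,k,sc): print(((p[:2]-m)@d).round(4),((p[:2]-m)@n).round(4))
h=np.array([.6635,-.2225]); print((h-m)@d,(h-m)@n,np.linalg.norm(t[:2]-h))
E
```

```text
[ 0.61446275 -0.04938393  0.0725    ] [ 0.60846252 -0.01119278  0.017     ] [ 0.61204898 -0.03073149  0.022     ] [0.57445429 0.11966388 0.022     ]
-0.0145 0.0052
0.0239 0.0012
0.0041 0.0028
0.1591 0.0004
-0.19442712518554958 0.0023733925260328525 0.17992728015226161
```

```bash
python3 -m creep '[[0.017,0.005,-0.1,0,0,0,-1],[0.017,0.005,-0.2,0,0,0,-1],[0.017,0.005,-0.26,0,0,0,-1],[0.017,0.005,-0.288,0,0,0,-1],[0.017,0.005,-0.288,0,0,0,-1]]'
python3 -m creep '[[-0.013,0.048,0,0,0,0,-1],[-0.026,0.097,0,0,0,0,-1],[-0.039,0.145,0,0,0,0,-1],[-0.051,0.193,0,0,0,0,-1],[-0.064,0.242,0,0,0,0,-1],[-0.077,0.29,0,0,0,0,-1],[-0.077,0.29,0,0,0,0,-1]]'
python3 - <<'E'
from h import *
s=snap('top','t3');a=cv2.imread('pics/t3.png')[130:240,180:440]
cv2.imwrite('pics/c3.png',cv2.resize(a,None,fx=3,fy=3,interpolation=cv2.INTER_CUBIC))
E
```

```text
t: 4.6
ee_pos: [0.6668, -0.2224, 0.036]
orientation: [-0.001, 0.609, 0.793, -0.001]
force: [0.4, -0.5, -1.6]
grip_width: 0.0172
gripper_force: 59.2
t: 5.3
ee_pos: [0.6523, -0.1611, 0.0368]
orientation: [-0.001, 0.608, 0.794, 0.001]
force: [0.7, 0.6, -1.1]
grip_width: 0.0171
gripper_force: 59.2
```

View pics/c3.png

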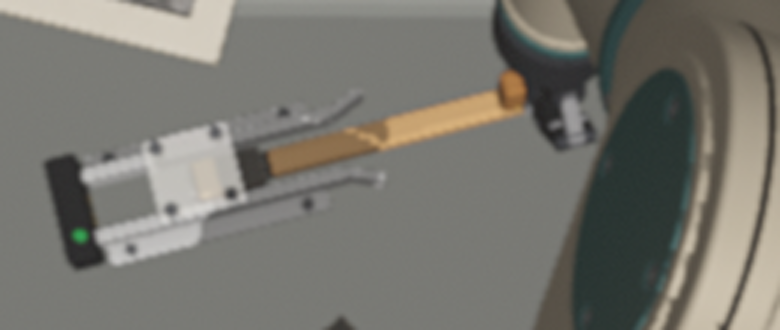

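The stick is central in the channel and pushing the battery, whose front is now under the guard. I'll continue.

```bash
python3 -m creep '[[-0.013,0.048,0,0,0,0,-1],[-0.026,0.097,0,0,0,0,-1],[-0.039,0.145,0,0,0,0,-1],[-0.051,0.193,0,0,0,0,-1],[-0.064,0.242,0,0,0,0,-1],[-0.072,0.27,0,0,0,0,-1],[-0.072,0.27,0,0,0,0,-1]]'
python3 -m creep '[[-0.003,0.01,0,0,0,0,-1],[-0.005,0.02,0,0,0,0,-1],[-0.008,0.03,0,0,0,0,-1],[-0.008,0.03,0,0,0,0,-1]]'
```

```text
t: 6.05
ee_pos: [0.6379, -0.1083, 0.0368]
orientation: [-0.0, 0.608, 0.794, 0.0]
force: [0.3, 0.7, -1.9]
grip_width: 0.0171
gripper_force: 59.2
t: 6.45
ee_pos: [0.6364, -0.1039, 0.0367]
orientation: [-0.0, 0.609, 0.793, 0.0]
force: [0.4, -0.1, -1.7]
grip_width: 0.0173
gripper_force: 59.2
```

```bash
python3 -m creep '[[-0.003,0.01,0,0,0,0,-1],[-0.005,0.02,0,0,0,0,-1],[-0.005,0.02,0,0,0,0,-1]]'; python3 -m creep '[[-0.003,0.01,0,0,0,0,-1],[-0.003,0.01,0,0,0,0,-1]]'; python3 -m creep '[[-0.003,0.01,0,0,0,0,-1],[-0.003,0.01,0,0,0,0,-1]]'
python3 - <<'E'
from h import *
s=snap('top','t4');a=cv2.imread('pics/t4.png')[160:230,180:310]
cv2.imwrite('pics/c4.png',cv2.resize(a,None,fx=5,fy=5,interpolation=cv2.INTER_CUBIC))
E
```

```text
t: 6.75
ee_pos: [0.6354, -0.0995, 0.0367]
orientation: [-0.0, 0.609, 0.794, 0.0]
force: [0.4, 0.8, -1.2]
grip_width: 0.0172
gripper_force: 59.2
t: 6.95
ee_pos: [0.6348, -0.0976, 0.0367]
orientation: [-0.0, 0.609, 0.793, 0.0]
force: [-0.4, -0.2, -2.1]
grip_width: 0.0172
gripper_force: 59.2
t: 7.15
ee_pos: [0.6346, -0.0972, 0.037]
orientation: [0.001, 0.609, 0.793, -0.0]
force: [1.1, -2.5, -0.9]
grip_width: 0.0172
gripper_force: 59.4
```

View pics/c4.png

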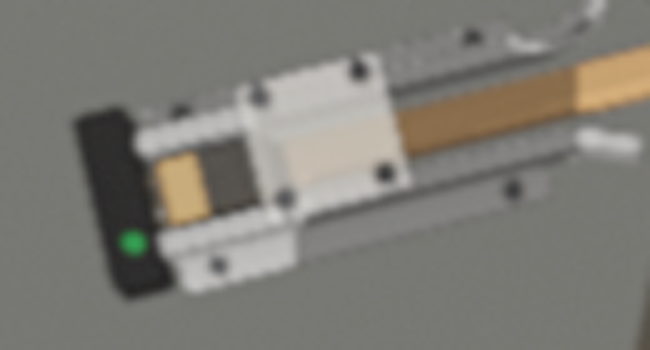

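The battery is at the stop face (crop x≈155), with the force starting to rise. A little more push will seat it.

```bash
python3 -m creep '[[-0.002,0.007,0,0,0,0,-1],[-0.002,0.007,0,0,0,0,-1],[-0.002,0.007,0,0,0,0,-1]]'
```

```text
t: 7.5
ee_pos: [0.6344, -0.0971, 0.0371]
orientation: [0.001, 0.609, 0.793, -0.001]
force: [1.4, -6.1, 0.1]
grip_width: 0.017
gripper_force: 59.4
```

It's home: force has risen to 6 N with no motion. I'll withdraw straight back and then carry the stick to its original clear spot.

```bash
python3 -m creep '[[0.005,-0.02,0,0,0,0,-1],[0.026,-0.1,0,0,0,0,-1],[0.057,-0.22,0,0,0,0,-1],[0.093,-0.36,0,0,0,0,-1],[0.13,-0.5,0,0,0,0,-1],[0.166,-0.64,0,0,0,0,-1],[0.187,-0.72,0,0,0,0,-1],[0.187,-0.72,0,0,0,0,-1]]'
python3 -m creep '[[0.01,-0.03,0.15,0,0,0,-1],[0,-0.03,0.3,0,0,0,-1],[-0.2,-0.03,0.3,0,0,0,-1],[-0.4,-0.05,0.3,0,0,-0.1,-1],[-0.6,-0.1,0.3,0,0,-0.2,-1],[-0.8,-0.15,0.3,0,0,-0.2,-1],[-0.8,-0.15,0.3,0,0,-0.2,-1]]'
```

```text
t: 8.3
ee_pos: [0.6708, -0.2438, 0.0362]
orientation: [0.001, 0.611, 0.792, -0.001]
force: [0.2, -0.6, -2.0]
grip_width: 0.0173
gripper_force: 59.2
t: 9.0
ee_pos: [0.5032, -0.2696, 0.0962]
orientation: [-0.004, 0.727, 0.687, -0.003]
force: [1.6, -0.6, -1.7]
grip_width: 0.017
gripper_force: 59.3
```

```bash
python3 -m creep '[[-0.2,-0.025,0,0,0,0,-1],[-0.365,-0.025,-0.1,0,0,0,-1],[-0.365,-0.025,-0.2,0,0,0,-1],[-0.365,-0.025,-0.26,0,0,0,-1],[-0.365,-0.025,-0.29,0,0,0,-1],[-0.365,-0.025,-0.3,0,0,0,-1],[-0.365,-0.025,-0.306,0,0,0,-1],[-0.365,-0.025,-0.306,0,0,0,-1]]'
```

```text
t: 9.8
ee_pos: [0.439, -0.2735, 0.0358]
orientation: [0.0, 0.725, 0.689, 0.0]
force: [0.2, 0.1, -1.0]
grip_width: 0.0171
gripper_force: 59.3
```

```bash
python3 -m creep '[[0,0,-0.004,0,0,0,-1],[0,0,-0.006,0,0,0,-1],[0,0,-0.006,0,0,0,-1]]'
python3 -m creep '[[0,0,0,0,0,0,-0.5],[0,0,0,0,0,0,-0.3],[0,0,0,0,0,0,0.2],[0,0,0,0,0,0,0.6],[0,0,0,0,0,0,1],[0,0,0,0,0,0,1],[0,0,0,0,0,0,1]]'
python3 -m creep '[[0,0,0.1,0,0,0,1],[0,0,0.3,0,0,0,1],[0,0,0.5,0,0,0,1],[0,-0.2,0.7,0,0,0,1],[0,-0.4,0.8,0,0,0,1],[0,-0.7,0.8,0,0,0,1],[0,-1,0.8,0,0,0,1],[0,-1,0.8,0,0,0,1]]'
python3 - <<'E'
from h import *
snap('scene','s5');s=snap('top','t5');a=cv2.imread('pics/t5.png')[150:300,180:450]
b=cv2.imread('pics/s5.png')[200:380,180:450]
cv2.imwrite('pics/c5.png',cv2.resize(np.vstack([a,b]),None,fx=1.8,fy=1.8,interpolation=cv2.INTER_CUBIC))
E
```

```text
t: 10.1
ee_pos: [0.4386, -0.2738, 0.0348]
orientation: [0.0, 0.725, 0.688, 0.0]
force: [-1.4, 0.1, 3.2]
grip_width: 0.0173
gripper_force: 60.1
t: 10.8
ee_pos: [0.4382, -0.2736, 0.0343]
orientation: [-0.0, 0.725, 0.688, 0.0]
force: [-0.3, 0.0, 0.2]
grip_width: 0.0853
gripper_force: 0.0
t: 11.6
ee_pos: [0.4359, -0.4798, 0.1944]
orientation: [0.001, 0.727, 0.686, -0.001]
force: [-0.3, 0.4, 0.5]
grip_width: 0.0852
gripper_force: 0.0
```

View pics/c5.png

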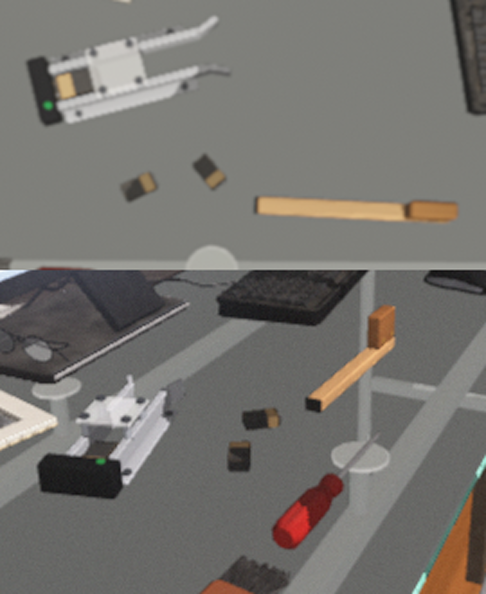

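The battery sits against the stop at (57,85), the stick lies flat and clear at about (350,208), and the gripper is well away. I'll hand in.

```bash
python3 -c "
from plant import robot; print(robot.finish_job())"
```

```text
the job is handed in; nothing more can be done
None
```

I handed in the job at about 12 s: the push stick fed the battery home against the end stop (about 6 N, no further movement), and the stick now lies flat on the desk, clear of the channel, with the gripper touching nothing.

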